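Nip up the friction hinge of a tool case and prove that its lid stays half open

ROBOT

A 6-joint arm with a two-finger parallel gripper is mounted at the origin on the work surface. World frame = base frame: x ahead of the robot, y to its left, z up, the work surface at z = 0. Lengths are in mm, angles in rad, forces in N, time in s.
With the tool pointing down it reaches from about 400 to 925 mm from the base axis. Payload 12.5 kg.
Tool frame: the origin (TCP) lies midway between the tips of the shut fingers; the grasp point (between the pads) lies 19 mm behind it (env.pinch_z is the z of the grasp point in the tool frame, in mm); z points along the fingers, y is the line along which they close (so a half turn about z gives the same grasp; the last joint's range is limited). The gripper opens to 95 mm and grips with 3 to 60 N. Pads are 20 mm wide; open, the fingers measure 119 mm over their backs; the gripper's body (75 mm by 180 mm) begins 59 mm behind the grasp point.
Start: joints at [-1.445, 0.491, 1.559, -0, 1.092, -0.106], TCP at [143.603, -608.297, 214.661] pointing down, gripper open.
Joint ranges: [-3.1, 3.1], [-0.84, 2.19], [0.05, 2.79], [-1.13, 4.28], [0.06, 2.93], [-2.69, 2.69]. Speed limits (rad/s): [2.22, 2.22, 2.79, 3.14, 3.14, 3.14].

INTERFACE

Orientations are given as [roll, pitch, yaw] about the fixed x, y, z axes, in that order (R = Rz(yaw) Ry(pitch) Rx(roll)).
In Python, from cell import env, eyes gives the robot as it stands.
- The arm moves only by the shell command python3 -m inch 'ROWS'. ROWS is JSON, a list of rows, each a list of 3 entries, a list of its own where there are three numbers: the shift along the tool's x, y, z in units of 60 mm (1.0 is 60 mm), then the turn about the tool's z in units of 5 degrees (1.0 is 5 degrees), then the closure, from -1 (fully open) to 1 (shut). In form: [[[tx, ty, tz], turn, claw], ...]. A call has exactly 10 rows; each row shifts and turns the commanded pose from where the row before left it, along the tool's axes as they then stand; what a row does not reach is not made up. A row lasts 1/8 s, in which the tool goes at most 62.5 mm and 10.7 degrees, less where a joint would pass 70% of its speed; a pose out of reach is approached as far as the arm can. A call is refused whole if a number of a shift passes 1 or a number of a turn 1, either way. A call with a gripper value outside its range is refused whole. The fingers move at their own pace and stop on an object; the grip force is fixed at half the most. Time passes only in rows, so rows that do not move let the fingers close, or fill a call up. It gives the time, the measured TCP pose, the force, the opening and the grip force at its end, in the units of the state.
- env.state(): the state, without advancing time (a new reading comes with each control period).
- eyes.read_camera(name): name is "scene" or "top"; returns a dict with "pixels" (480x640x3 uint8, red, green, blue), "fx", "fy", "cx", "cy" (pixels), "extrinsics" (4x4, takes a point from world to camera coordinates). Camera axes: x right, y down, z forward; pixel columns grow to the right and rows downward; lengths in mm; the calibration is good to about 2 mm. A picture is of the moment at which its call begins. There is no depth.
- env.job_done(): hands the job in; it is judged then, once.
Trained networks look in a picture, given as the dict that the camera call returned (one of the last four; its "shot" number tells which), for a name from the list of things; names that differ only in an ending like _2 or _b are one class to them, and where a whole thing is asked for, a point or a joint stands for the part that bears it (a point fixed in the world has none). Each returns a list of dicts, best first, with "score" (0 to 1); they miss things now and then, are a little off and sometimes report something else, mostly with a low value. They report only what shows in the picture. A call takes as long as a camera call.
- eyes.boxes_of(name, picture): "centre" ([row, column] in pixels, amid what is visible of it).
- eyes.cut_out(name, picture): "mask" (480x640 bool, what is visible of it) and "centre" ([row, column] in pixels, amid what is visible of it).
- eyes.spot_point(name, picture): "centre" ([row, column] in pixels: a listed point, or the origin of a listed thing).
The state is a dict: "t": time; "joints": joint angles; "qvel": joint speeds; "tau": joint torques, N m; "eef_pos": TCP position; "tcp_rot": TCP orientation; "ft_force": force on the tool from outside, world axes, zero at the start; "moment": the same for the moment, N m; "opening": opening from 0.0 (shut) to 1.0 (fully open); "grip_force": force on a finger pad.
Only numpy, scipy, OpenCV 4.12 (cv2) and the standard library are available. Lean on these libraries where they do the work, as an engineer would, in place of code of your own. Each camera call takes 0.05 s, during which the arm holds its last target. There are 200 camera calls.

TASK

The lid of the steel tool case on the bench drops because the clamp of its friction hinge has worked loose. Swing the clamp lever at the lid's hinge towards the front of the case until it bites firmly, without forcing it, then raise the lid half open (about 45 degrees) and let go: it must stay just where you left it for two seconds with your hand off, and is left standing like that. Do not let the lid drop, and leave the other things on the bench alone.

Things in the scene. Friction and masses are not known exactly. Their poses are not given: they have to be found in the camera images.
- case: grey steel tool case screwed to the bench, 140 (x) x 260 (y) x 100 high with the lid shut (body 70, lid 30). Origin: centre of its underside; x points from its front (which faces the robot) to its hinge side, y to its left, z up. Punches lie inside.
- lid (a joint): lid angle in rad: 0 shut, 0.79 half open, 1.9 stop. The lid (0.4 to 0.75 kg) turns about the line through point lid_hinge parallel to the case's y; its front edge rises as the value grows. With the clamp loose it falls shut; with the clamp nipped it takes 6 to 14 N at the handle to raise it.
- lid_hinge (a point): point on the lid's hinge axis, middle of the case's rear edge, 70.5 mm above the bench (case frame: x +70, y 0).
- lid_handle (a point): centre of the lid's bar handle: round steel bar, 12 mm diameter, along the case's y, 110 mm between its end posts; its axis stands 38 mm in front of the lid's front face, 15 mm above the lid's lower edge, 85.5 mm above the bench when shut, 178.6 mm from the hinge axis. The bar can turn between two finger pads closed lightly on it along the case's x.
- lever: dark die-cast clamp lever at the right (-y) end of the hinge axis. Origin on that axis, mid-case; y along the axis, z along the lever's arm to its tip, so z tilts as it turns. It starts leaning 0.15 to 0.55 rad back (+x) from upright; swinging it forward (-x, to the case's front) tightens. Never load it with over 20 N, squeeze included: push it with a closed fingertip. It stays where left.
- lever_pivot (a point): point on the hinge axis in the plane in which the lever's arm swings: 46 mm out from the case's right side, 70.5 mm above the bench. The clamp bites when the lever is upright or leans up to 0.7 rad forward; where in this range cannot be seen, as it depends on the wear of the washers.
- lever_tip (a point): centre of the lever's smooth black cross-grip, a bar 16 mm thick and 36 mm long along the hinge axis, 74 mm from lever_pivot; the arm below is 11 mm thick. Pushed slowly here, square to the arm, the lever drags evenly at about 7 N; once the clamp bites this rises by about 0.6 N per mm. Brought to 10 to 14 N while moving, the clamp holds the lid; at 8 N it may not. At rest up to 3 N less is felt.
- anvil_block: bystander: cast-iron anvil block 90 x 70 x 50 mm, left of the case. Origin: centre of its underside.
- hammer: bystander: ball-peen hammer 290 mm long lying along its x, head 27 mm, left of the anvil block. Origin: on the bench under the middle.
- jar: bystander: glass jar, 72 mm diameter, 100 mm high, to the right of the lever. Origin: centre of its underside.
- punch_case: bystander: black plastic punch-set case 90 x 150 x 32 mm lying shut, to the right of the tool case. Origin: centre of its underside.

How it is judged:
By the outcome, as a careful person would: the job done as asked, in the order asked, and still so for the second after the job is handed in, with the robot touching nothing.
It also fails if it takes over 66 s, if anything falls off the work surface, if the arm or the gripper's body presses on something with over 40 N, if the wrist force passes 120 N, or if a joint passes its speed limit or range.

## Working session

There is one attempt and no reset: what is moved stays moved. The work goes in short steps, Python scripts to look and compute and a shell command to move; the robot and the scene stay as the last step left them, time stands still between calls to the robot, and variables do not carry over. Pictures are saved under pics/ and viewed, at most 13 in all, crops included, and the job is handed in when it is done.

```bash
mkdir -p pics; ls
cat > h.py <<'E'
import numpy as np, cv2
from scipy.optimize import least_squares
from cell import env, eyes
def shots(): return {n: eyes.read_camera(n) for n in ("scene","top")}
def proj(p,X):
    E=np.array(p["extrinsics"]); c=E[:3,:3]@np.asarray(X,float)+E[:3,3]
    return np.array([p["fy"]*c[1]/c[2]+p["cy"], p["fx"]*c[0]/c[2]+p["cx"]])
def tri(obs):
    f=lambda X: np.concatenate([proj(p,X)-c for p,c in obs])
    r=least_squares(f,[600,-100,80]); return r.x, np.abs(r.fun).max()
def onz(p,c,z):
    E=np.array(p["extrinsics"]);R=E[:3,:3];o=-R.T@E[:3,3]
    d=R.T@np.array([(c[1]-p["cx"])/p["fx"],(c[0]-p["cy"])/p["fy"],1]); return o+d*(z-o[2])/d[2]
def save(p,n): cv2.imwrite("pics/"+n+".png",p["pixels"][:,:,::-1])
E
python3 - <<'E'
from h import *
np.set_printoptions(precision=1,suppress=True)
S=shots()
for n,p in S.items(): save(p,"a_"+n)
for nm in ["case","lid_hinge","lid_handle","lever","lever_pivot","lever_tip","anvil_block","jar","punch_case","hammer"]:
    o=[]
    for n,p in S.items():
        r=eyes.spot_point(nm,p)
        if r: o.append((p,np.array(r[0]["centre"]))); print(nm,n,o[-1][1],round(r[0]["score"],2), len(r))
    if len(o)==2: print("   ",*tri(o))
print(env.state(), env.pinch_z)
E
```

```text
pics
case scene [260.1 326.8] 0.63 1
case top [265.3 311.2] 0.95 1
    [559.3 146.2   4.2] 3.086668662697889
lid_hinge scene [259.3 318.7] 0.81 1
lid_hinge top [233.5 303.5] 0.61 1
    [624.5 155.3  59.4] 0.9453425749060784
lid_handle scene [214.4 330.2] 0.56 1
lid_handle top [312.4 322.6] 0.68 1
    [451.  122.   76.8] 2.188663177639569
lever scene [260.6 450. ] 0.54 1
lever top [268.2 311.4] 0.28 1
    [525.  278.7   9.4] 74.67807446947211
lever_pivot scene [251.7 252.1] 0.86 1
lever_pivot top [217.  383.9] 0.91 1
    [657.5 -17.7  63.6] 1.8565951096922788
lever_tip scene [232.  245.8] 0.78 1
lever_tip top [232.3 304.9] 0.66 1
    [638.8  79.9 115.6] 42.82855138284867
anvil_block scene [284.4 403.1] 0.92 1
anvil_block top [261.7 217.2] 0.61 1
    [572.8 359.2  -7.4] 1.514311681021809
jar scene [266.4 206.3] 0.78 1
jar top [221.4 427.2] 0.62 1
    [ 667.8 -143.4  -15.6] 1.6618353081254895
punch_case scene [231.7 220.1] 0.59 1
punch_case top [273.7 449.4] 0.65 1
    [ 537.1 -177.6    3. ] 0.6549390119219254
hammer scene [258.8 451.3] 0.84 2
hammer top [318.  161.8] 0.59 1
    [447.4 469.7  10.1] 0.3020489847767749
{'t': 1.1, 'joints': array([-1.4,  0.5,  1.6,  0. ,  1.1, -0.1]), 'qvel': array([ 0.,  0., -0.,  0.,  0., -0.]), 'tau': array([  0. , -61.2, -25.8,   0.1,   0. ,   0. ]), 'eef_pos': array([ 143.6, -608.3,  214.7]), 'tcp_rot': array([3.1, 0. , 0.2]), 'ft_force': array([-0.3, -0.9,  0.2]), 'moment': array([ 0.,  0., -0.]), 'grip_force': 0.0, 'opening': 1.002196629981407} -18.8
```

View pictures.

View pics/a_scene.png

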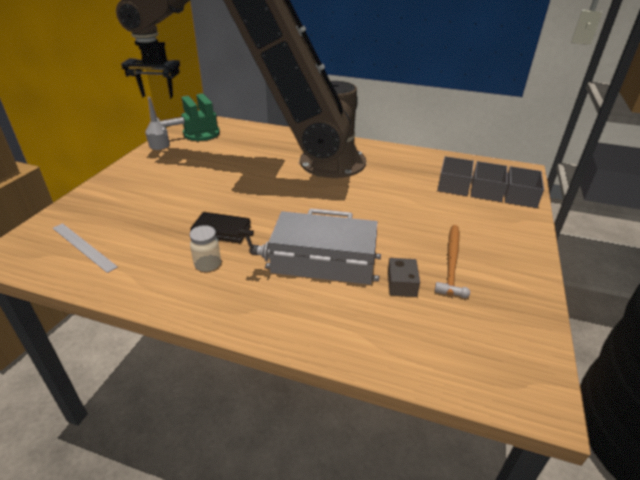

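View pics/a_top.png

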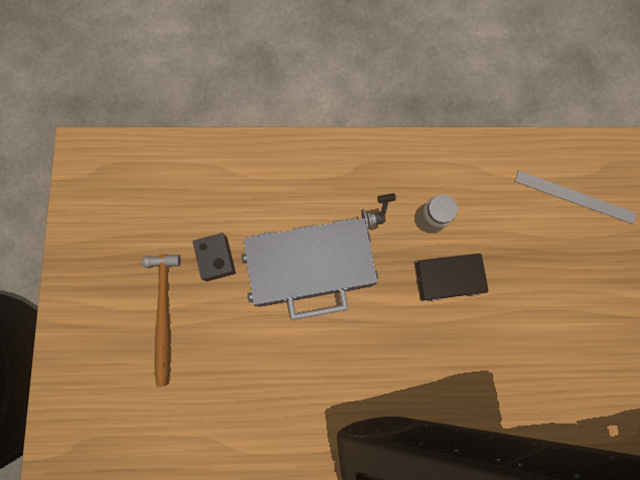

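Scene: the case at (245,325), the lever at its left with its tip near (235,249), and the jar at (248,205). Top: the lid corners are near (237,244), (217,364), (283,377) and (305,252). The lever tip is at about (197,387), and the handle runs from (318,292) to (307,347).

```bash
cat > fit.py <<'E'
from h import *
np.set_printoptions(precision=2,suppress=True)
S=shots(); T,C=S["top"],S["scene"]
crop=lambda p,r,c,h,w,k:cv2.resize(p["pixels"][r:r+h,c:c+w,::-1],None,fx=k,fy=k,interpolation=cv2.INTER_CUBIC)
a=crop(T,185,235,145,200,4); cv2.imwrite("pics/b_top.png",a)
b=crop(C,195,185,100,200,4); cv2.imwrite("pics/b_scene.png",b)
obs=[(T,(-70,130,100),(237,244)),(T,(-70+140,-130,100),(217,364)),(T,(-70,-130,100),(283,377)),(T,(-70,130,100),(305,252))]
obs[0]=(T,(70,130,100),(237,244))
obs+=[(T,(-108,0,85.5),(312.4,322.6))]
for n in ["lid_hinge","lever_pivot","lid_handle"]:
    for p in (T,C):
        r=eyes.spot_point(n,p)
        if r: obs.append((p,dict(lid_hinge=(70,0,70.5),lever_pivot=(70,-176,70.5),lid_handle=(-108,0,85.5))[n],r[0]["centre"]))
def W(v,q):
    x,y,a=v[:3]; c,s=np.cos(a),np.sin(a); return np.array([x+c*q[0]-s*q[1],y+s*q[0]+c*q[1],q[2]])
f=lambda v:np.concatenate([proj(p,W(v,q))-c for p,q,c in obs])
r=least_squares(f,[560,146,.1],loss="soft_l1",x_scale=[10,10,.1]); v=r.x
print(v); print(f(v).reshape(-1,2))
tip=lambda th:(70+74*np.sin(th),-176,70.5+74*np.cos(th))
for th in np.arange(0,.7,.1): print(th,proj(T,W(v,tip(th))),proj(C,W(v,tip(th))))
for p in (T,C): print([ (x["centre"],x["score"]) for x in eyes.spot_point("lever_tip",p)],[ (x["centre"],x["score"]) for x in eyes.cut_out("lever",p)])
E
python3 fit.py
```

```text
[558.3  144.15   0.16]
[[  1.15  -1.18]
 [  1.06   0.56]
 [ -0.12   0.48]
 [ -0.17   0.65]
 [  0.03  -3.91]
 [ -4.39  -1.57]
 [ -0.07   1.  ]
 [-97.96 221.38]
 [ -1.34  -3.89]
 [  0.53  -1.51]
 [ -0.22  -1.92]]
0.0 [209.28 389.39] [224.49 247.8 ]
0.1 [205.87 388.63] [226.36 246.93]
0.2 [202.6  387.81] [228.49 246.08]
0.30000000000000004 [199.51 386.96] [230.85 245.26]
0.4 [196.65 386.07] [233.42 244.49]
0.5 [194.03 385.15] [236.16 243.78]
0.6000000000000001 [191.69 384.23] [239.05 243.12]
[([199.1, 387.7], 0.89)] [([209.5, 381.1], 0.79)]
[([232.4, 242.8], 0.82)] [([239.2, 250.0], 0.66)]
```

View pics/b_top.png

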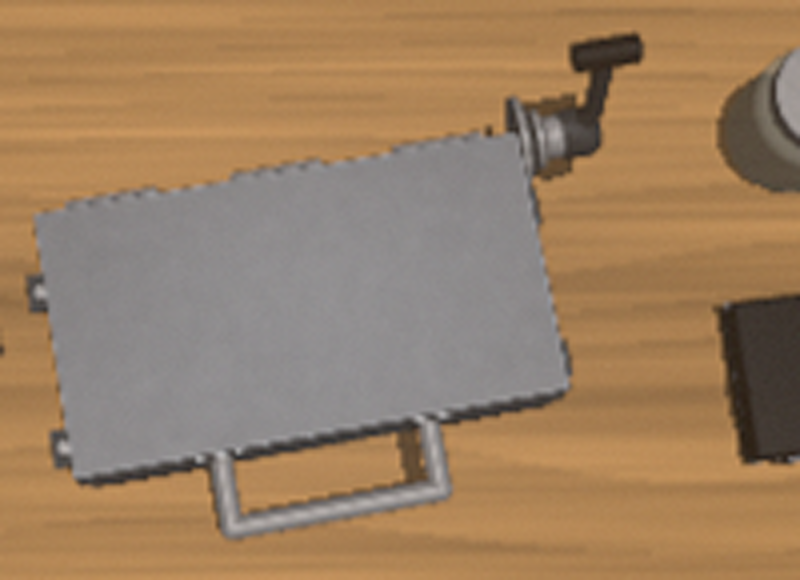

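View pics/b_scene.png

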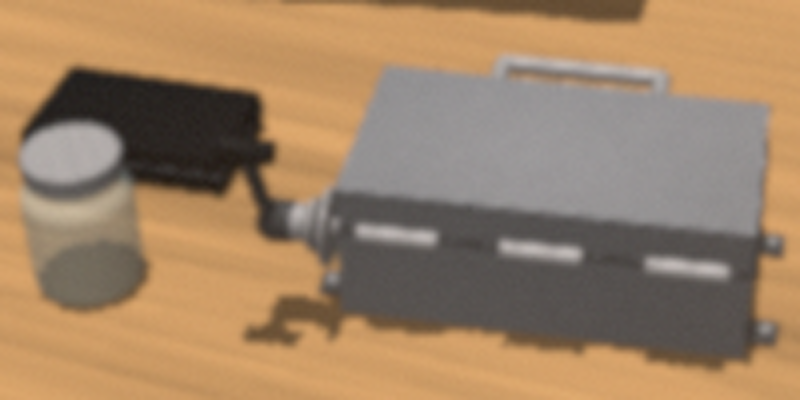

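```bash
cat > fit2.py <<'E'
from h import *
np.set_printoptions(precision=3,suppress=True)
S=shots(); T,C=S["top"],S["scene"]
g=lambda x,y,r,c:(r+(y+.5)/4-.5,c+(x+.5)/4-.5)
t=lambda x,y:g(x,y,185,235); s=lambda x,y:g(x,y,195,185)
obs=[(T,(70,130,100),t(36,215)),(T,(70,-130,100),t(518,135)),(T,(-70,-130,100),t(568,385)),(T,(-70,130,100),t(75,475)),
(T,(-108,-55,85.5),t(445,488)),(T,(-108,55,85.5),t(230,528)),
(C,(70,130,100),s(757,236)),(C,(70,-130,100),s(333,192)),(C,(-70,-130,100),s(385,68)),(C,(-70,130,100),s(769,104)),
(C,(-108,0,85.5),s(583,68))]
tp=[(T,t(606,52)),(C,s(247,151))]
def W(v,q):
    x,y,a=v[:3]; c,s=np.cos(a),np.sin(a); return np.array([x+c*q[0]-s*q[1],y+s*q[0]+c*q[1],q[2]])
tip=lambda th:(70+74*np.sin(th),-176,70.5+74*np.cos(th))
f=lambda v:np.concatenate([proj(p,W(v,q))-c for p,q,c in obs]+[proj(p,W(v,tip(v[3])))-c for p,c in tp])
r=least_squares(f,[560,146,.1,.3],loss="soft_l1",x_scale=[10,10,.1,.1]); v=r.x
print(v); print(f(v).reshape(-1,2)); np.save("v",v)
print("tip",W(v,tip(v[3])),tri(tp),"handle",W(v,(-108,0,85.5)),tri([(T,t(338,509)),(C,s(583,68))]))
st=env.state(); print(st["t"],st["tcp_rot"],st["eef_pos"],st["ft_force"])
E
python3 fit2.py
```

```text
[559.815 145.033   0.166   0.319]
[[-0.424 -1.4  ]
 [-1.417 -0.344]
 [ 0.756  0.559]
 [ 1.151 -0.815]
 [ 0.131 -1.198]
 [-0.101  0.275]
 [-0.059 -0.147]
 [-0.672 -0.364]
 [-0.752 -0.65 ]
 [-0.037 -0.139]
 [ 0.772 -0.751]
 [ 0.052 -0.265]
 [-0.263 -1.081]]
tip [680.857 -13.114 140.77 ] (array([680.554, -12.415, 140.468]), np.float64(0.7464501671223047)) handle [453.304 127.157  85.5  ] (array([452.459, 127.185,  87.692]), np.float64(0.6259425756819041))
1.8 [ 3.142 -0.     0.232] [ 143.6   -608.293  214.657] [ 0.261 -0.05   0.44 ]
```

```bash
python3 -m inch '[[[0,0,0],-1,1],[[0,0,0],-1,1],[[0,0,0],-1,1],[[0,0,0],-1,1],[[0,0,0],-1,1],[[0,0,0],-1,1],[[0,0,0],-1,1],[[0,0,0],-1,1],[[0,0,0],-1,1],[[0,0,0],-1,1]]'
python3 -m inch '[[[0,0,0],-1,1],[[0,0,0],-1,1],[[0,0,0],-1,1],[[0,0,0],-1,1],[[0,0,0],-1,1],[[0,0,0],-1,1],[[0,0,0],-1,1],[[0,0,0],-0.24,1],[[0.3,0.4,0],0,1],[[0.6,0.8,0],0,1]]'
python3 -m inch '[[[0.6,0.8,0],0,1],[[0.6,0.8,0],0,1],[[0.6,0.8,0],0,1],[[0.6,0.8,0],0,1],[[0.6,0.8,0],0,1],[[0.6,0.8,0],0,1],[[0.6,0.8,0],0,1],[[0.6,0.8,0],0,1],[[0.6,0.8,0],0,1],[[0.6,0.8,0],0,1]]'
```

```text
t: 3.05
eef_pos: [143.6, -608.3, 214.7]
tcp_rot: [3.142, 0.0, 1.107]
ft_force: [0.4, 1.3, -0.0]
opening: 0.023
grip_force: 0.0
t: 4.3
eef_pos: [205.5, -543.3, 214.3]
tcp_rot: [-3.142, 0.0, 1.732]
ft_force: [0.4, 0.4, -0.6]
opening: 0.004
grip_force: 0.0
t: 5.55
eef_pos: [621.1, -107.4, 214.7]
tcp_rot: [3.141, 0.0, 1.735]
ft_force: [-0.1, -0.8, -1.0]
opening: 0.003
grip_force: 0.0
```

```bash
python3 -m inch '[[[0.47,0.67,0],0,1],[[0.47,0.67,0],0,1],[[0.47,0.67,0],0,1],[[0,0,0.43],0,1],[[0,0,0.43],0,1],[[0,0,0.43],0,1],[[0,-0.06,0],0,1],[[0,-0.06,0],0,1],[[0,-0.06,0],0,1],[[0,-0.06,0],0,1]]'
cat > where.py <<'E'
from h import *
np.set_printoptions(precision=2,suppress=True)
v=np.load("v.npy"); a=v[2]; R=np.array([[np.cos(a),np.sin(a),0],[-np.sin(a),np.cos(a),0],[0,0,1]])
s=env.state(); p=R@(s["eef_pos"]-[v[0],v[1],0]); F=R@s["ft_force"]
print("t",s["t"],"TCP case",p,"F case",F,"yaw",s["tcp_rot"][2], "j",s["joints"])
x=p[0]-20-70; th=np.arcsin(np.clip(x/74,-1,1)); print("lean if touching",th,"tipz",70.5+74*np.cos(th),"Ftan",F[0]*np.cos(th)-F[2]*np.sin(th), "F",np.linalg.norm(F))
E
python3 - <<'E'
exec(open("where.py").read())
S=shots(); T=S["top"]; C=S["scene"]
a=cv2.resize(T["pixels"][150:280,300:460,::-1],None,fx=3,fy=3); b=cv2.resize(C["pixels"][165:295,185:345,::-1],None,fx=3,fy=3)
cv2.imwrite("pics/c.png",cv2.resize(np.hstack([a,b]),(800,325)))
E
```

```text
t: 6.8
eef_pos: [710.7, -8.2, 138.2]
tcp_rot: [3.14, 0.0, 1.736]
ft_force: [0.6, -0.4, 0.0]
opening: 0.003
grip_force: 0.0
t 6.8 TCP case [ 123.39 -176.11  138.21] F case [ 0.57 -0.54  0.04] yaw 1.7360688463856966 j [-0.1   0.69  1.4  -0.    1.05 -0.27]
lean if touching 0.46816386290172396 tipz 136.53747761302554 Ftan 0.4891298304546796 F 0.7851598034195079
```

View pics/c.png

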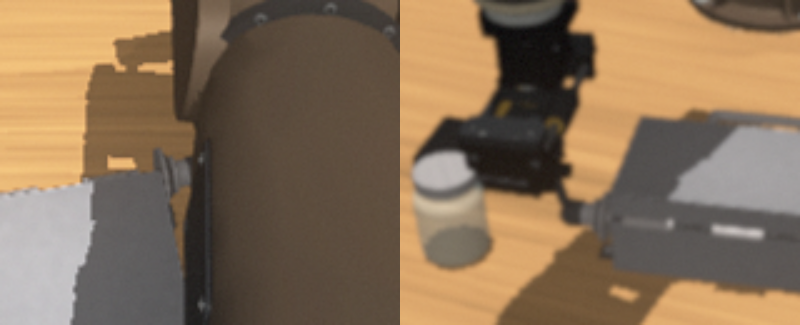

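Top (left half): the arm hides the lever. Scene (right half): the gripper is just behind the cross-grip at about (565,170), and the jar at (450,210) is clear. Starting the push.

```bash
python3 -m inch '[[[0,-0.025,0],0,1],[[0,-0.025,0],0,1],[[0,-0.025,0],0,1],[[0,-0.025,0],0,1],[[0,-0.025,0],0,1],[[0,-0.025,0],0,1],[[0,-0.02,0],0,1],[[0,-0.02,0],0,1],[[0,-0.02,0],0,1],[[0,-0.02,0],0,1]]' >/dev/null; python3 where.py
```

```text
t 8.15 TCP case [ 109.54 -175.98  137.18] F case [-1.03  0.22  0.64] yaw 1.736247346485174 j [-0.11  0.67  1.44 -0.    1.03 -0.27]
lean if touching 0.2672479435812293 tipz 141.87309662128243 Ftan -1.163970213260577 F 1.2324539795126195
```

```bash
python3 -m inch '[[[0,-0.02,0],0,1],[[0,-0.02,0],0,1],[[0,-0.02,0],0,1],[[0,-0.02,0],0,1],[[0,-0.02,0],0,1],[[0,-0.02,0],0,1],[[0,-0.02,0],0,1],[[0,-0.02,0],0,1],[[0,-0.02,0],0,1],[[0,-0.02,0],0,1]]' >/dev/null; python3 where.py
```

```text
t 9.4 TCP case [  99.88 -176.23  138.75] F case [8.53 0.32 3.94] yaw 1.7362444626235198 j [-0.11  0.65  1.47  0.    1.01 -0.28]
lean if touching 0.13386022641703518 tipz 143.83800266151474 Ftan 7.926394292043632 F 9.401987377901925
```

```bash
sed -i 's/x=p\[0\]-20-70/x=p[0]-16-70/' where.py; python3 -m inch '[[[0,-0.02,-0.003],0,1],[[0,-0.02,-0.003],0,1],[[0,-0.02,-0.003],0,1],[[0,-0.02,-0.003],0,1],[[0,-0.02,-0.003],0,1],[[0,-0.02,-0.003],0,1],[[0,-0.02,-0.003],0,1],[[0,-0.02,-0.003],0,1],[[0,-0.02,-0.003],0,1],[[0,-0.02,-0.003],0,1]]' >/dev/null; python3 where.py
```

```text
t 10.65 TCP case [  87.59 -176.29  140.34] F case [ 7.77 -1.07  3.71] yaw 1.736173577602237 j [-0.12  0.63  1.51  0.    1.   -0.28]
lean if touching 0.021497904605520684 tipz 144.48290074217465 Ftan 7.6837755866323105 F 8.669677509933587
```

```bash
python3 -m inch '[[[0,-0.012,0],0,1],[[0,-0.012,0],0,1],[[0,-0.012,0],0,1],[[0,-0.012,0],0,1],[[0,-0.012,0],0,1],[[0,-0.012,0],0,1],[[0,-0.012,0],0,1],[[0,-0.012,0],0,1],[[0,-0.012,0],0,1],[[0,-0.012,0],0,1]]' >/dev/null; python3 where.py
```

```text
t 11.9 TCP case [  80.29 -176.27  140.3 ] F case [ 7.74 -0.79  3.12] yaw 1.7361431182693408 j [-0.12  0.62  1.52  0.    0.99 -0.29]
lean if touching -0.07723541245796486 tipz 144.27939326763715 Ftan 7.953722205816137 F 8.379168418420392
```

```bash
python3 -m inch '[[[0,-0.012,0.001],0,1],[[0,-0.012,0.001],0,1],[[0,-0.012,0.001],0,1],[[0,-0.012,0.001],0,1],[[0,-0.012,0.001],0,1],[[0,-0.012,0.001],0,1],[[0,-0.012,0.001],0,1],[[0,-0.012,0.001],0,1],[[0,-0.012,0.001],0,1],[[0,-0.012,0.001],0,1]]' >/dev/null; python3 where.py
```

```text
t 13.15 TCP case [  73.08 -176.27  139.77] F case [ 6.83 -0.11  4.99] yaw 1.7361904460081925 j [-0.13  0.62  1.54  0.    0.98 -0.29]
lean if touching -0.17553214488467986 tipz 143.36289740587011 Ftan 7.592232209230488 F 8.45592542266123
```

```bash
python3 -m inch '[[[0,-0.012,0],0,1],[[0,-0.012,0],0,1],[[0,-0.012,0],0,1],[[0,-0.012,0],0,1],[[0,-0.012,0],0,1],[[0,-0.012,0],0,1],[[0,-0.012,0],0,1],[[0,-0.012,0],0,1],[[0,-0.012,0],0,1],[[0,-0.012,0],0,1]]' >/dev/null; python3 where.py
```

```text
t 14.4 TCP case [  65.65 -176.24  139.31] F case [ 7.24 -0.44  1.01] yaw 1.7361998000456893 j [-0.13  0.61  1.56  0.    0.97 -0.29]
lean if touching -0.2785343982048969 tipz 141.64799806660545 Ftan 7.239896363881637 F 7.324989431225846
```

```bash
python3 -m inch '[[[0,-0.012,0.004],0,1],[[0,-0.012,0.004],0,1],[[0,-0.012,0.004],0,1],[[0,-0.012,0.004],0,1],[[0,-0.012,0.004],0,1],[[0,-0.012,0.004],0,1],[[0,-0.012,0.004],0,1],[[0,-0.012,0.004],0,1],[[0,-0.012,0.004],0,1],[[0,-0.012,0.004],0,1]]' >/dev/null; python3 where.py
```

```text
t 15.65 TCP case [  58.53 -176.24  137.1 ] F case [ 6.28 -0.15  2.43] yaw 1.7362201872954535 j [-0.13  0.6   1.59  0.    0.95 -0.3 ]
lean if touching -0.3803717974757152 tipz 139.21097314334463 Ftan 6.735172291444827 F 6.73724180887581
```

```bash
python3 -m inch '[[[0,-0.012,0.005],0,1],[[0,-0.012,0.005],0,1],[[0,-0.012,0.005],0,1],[[0,-0.012,0.005],0,1],[[0,-0.012,0.005],0,1],[[0,-0.012,0.005],0,1],[[0,-0.012,0.005],0,1],[[0,-0.012,0.005],0,1],[[0,-0.012,0.005],0,1],[[0,-0.012,0.005],0,1]]' >/dev/null; python3 where.py
```

```text
t 16.9 TCP case [  51.3  -176.24  134.08] F case [6.54 0.15 3.13] yaw 1.7362210410414685 j [-0.13  0.59  1.61  0.    0.94 -0.3 ]
lean if touching -0.48800254536299836 tipz 135.86206522368053 Ftan 7.247879237862331 F 7.255649591167753
```

```bash
python3 -m inch '[[[0,-0.012,0.006],0,1],[[0,-0.012,0.006],0,1],[[0,-0.012,0.006],0,1],[[0,-0.012,0.006],0,1],[[0,-0.012,0.006],0,1],[[0,-0.012,0.006],0,1],[[0,-0.012,0.006],0,1],[[0,-0.012,0.006],0,1],[[0,-0.012,0.006],0,1],[[0,-0.012,0.006],0,1]]' >/dev/null; python3 where.py
```

```text
t 18.15 TCP case [  44.12 -176.27  130.57] F case [5.57 0.27 2.9 ] yaw 1.7361478818447362 j [-0.14  0.59  1.63  0.    0.92 -0.3 ]
lean if touching -0.6015904404224099 tipz 131.5083040510994 Ftan 6.233476062227971 F 6.285942147907296
```

Run:
```python
from h import *
C=eyes.read_camera("scene")
cv2.imwrite("pics/d.png",cv2.resize(C["pixels"][180:290,190:330,::-1],None,fx=5,fy=5,interpolation=cv2.INTER_CUBIC))
print(eyes.spot_point("lever_tip",C))
v=np.load("v.npy")
c,s=np.cos(v[2]),np.sin(v[2])
for th in (0,-.3,-.5,-.6,-.7,-.9):
    q=(70+74*np.sin(th),-176,70.5+74*np.cos(th)); print(th,proj(C,[v[0]+c*q[0]-s*q[1],v[1]+s*q[0]+c*q[1],q[2]]))
```

```text
[{'centre': [220.2, 250.2], 'score': 0.64}]
0 [225.24736294 247.91367198]
-0.3 [221.25682955 250.52119669]
-0.5 [220.07146807 252.20629634]
-0.6 [219.9279117 253.00695  ]
-0.7 [220.07898677 253.76950092]
-0.9 [221.23364116 255.15381652]
```

View pics/d.png

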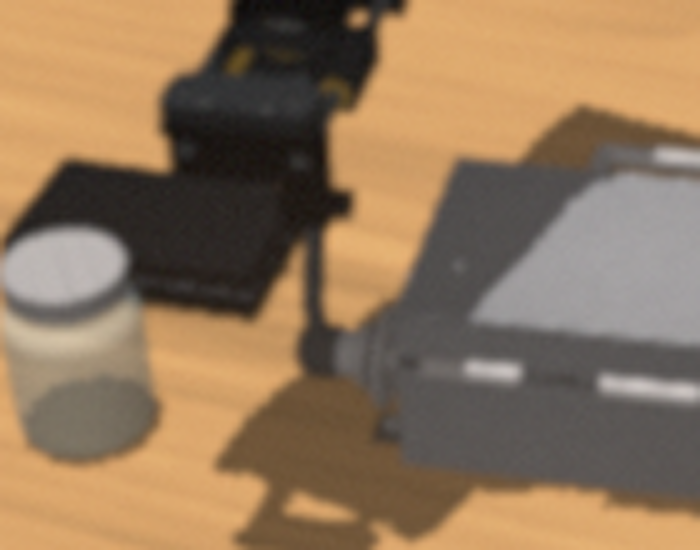

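The cross-grip's right end shows at about (220,260) in the scene view, which fits a forward lean of roughly 0.55. The lever is still moving with the finger, and there is no bite yet.

```bash
python3 -m inch '[[[0,-0.01,0.007],0,1],[[0,-0.01,0.007],0,1],[[0,-0.01,0.007],0,1],[[0,-0.01,0.007],0,1],[[0,-0.01,0.007],0,1],[[0,-0.01,0.007],0,1],[[0,-0.01,0.007],0,1],[[0,-0.01,0.007],0,1],[[0,-0.01,0.007],0,1],[[0,-0.01,0.007],0,1]]' >/dev/null; python3 where.py
```

```text
t 19.5 TCP case [  38.56 -176.29  126.97] F case [ 6.16 -0.05  8.89] yaw 1.7362208226731661 j [-0.14  0.59  1.65  0.    0.9  -0.31]
lean if touching -0.6958923136586406 tipz 127.29366588524015 Ftan 10.42678928523046 F 10.814214896489437
```

```bash
python3 -m inch '[[[0,-0.004,0.003],0,1],[[0,-0.004,0.003],0,1],[[0,-0.004,0.003],0,1],[[0,-0.004,0.003],0,1],[[0,-0.004,0.003],0,1],[[0,-0.004,0.003],0,1],[[0,-0.004,0.003],0,1],[[0,-0.004,0.003],0,1],[[0,-0.004,0.003],0,1],[[0,-0.004,0.003],0,1]]' >/dev/null; python3 where.py
```

```text
t 20.75 TCP case [  36.47 -176.36  125.52] F case [ 7.41  0.7  11.02] yaw 1.7361460446164818 j [-0.14  0.59  1.65  0.    0.9  -0.31]
lean if touching -0.7332325470252399 tipz 125.48309707588272 Ftan 12.88327954280339 F 13.300609534663474
```

```bash
python3 -m inch '[[[0,0.1,-0.06],0,1],[[0,0.15,-0.19],0,1],[[0,0,-0.6],0,1],[[0,0,-0.65],0,1],[[0.735,-0.665,0],0,0.25],[[0.735,-0.665,0],0,0.25],[[0.735,-0.665,0],0,0.25],[[0.735,-0.665,0],0,0.25],[[0,0,0.2],0,0.25],[[0,0,0],0,0.25]]'
python3 - <<'E'
exec(open("where.py").read())
S=shots()
for n in("lever_tip","lid_handle"):
    o=[]
    for p in S.values():
        r=eyes.spot_point(n,p)
        if r:o.append((p,r[0]["centre"])); print(n,r[0])
C=S["scene"];T=S["top"]
a=cv2.resize(C["pixels"][180:290,210:370,::-1],(640,440),interpolation=cv2.INTER_CUBIC); cv2.imwrite("pics/e.png",a)
E
```

```text
t: 22.0
eef_pos: [451.3, 127.4, 201.3]
tcp_rot: [-3.141, 0.0, 1.737]
ft_force: [0.5, 0.6, 1.1]
opening: 0.373
grip_force: 0.0
t 22.0 TCP case [-109.97    0.56  201.29] F case [0.63 0.5  1.05] yaw 1.7368685426243275 j [ 0.13  0.29  1.94 -0.    0.91 -0.03]
lean if touching -1.5707963267948966 tipz 70.5 Ftan 1.0510359061317418 F 1.325129106890803
lever_tip {'centre': [217.9, 252.2], 'score': 0.55}
lever_tip {'centre': [230.6, 392.6], 'score': 0.68}
lid_handle {'centre': [213.1, 330.5], 'score': 0.78}
lid_handle {'centre': [232.6, 391.8], 'score': 0.6}
```

View pics/e.png

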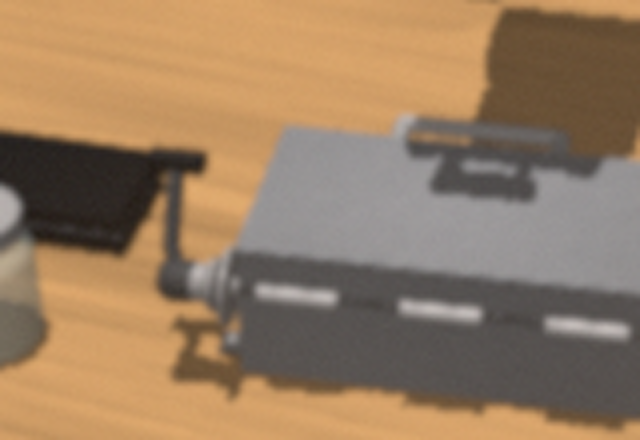

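The lever now leans forward, with its tip near (160,175) in the crop, and the handle bar sits at (130,490) in the crop with the gripper above it. Lowering onto the bar.

```bash
python3 -m inch '[[[0,0.03,0.55],0,0.25],[[0,0,0.6],0,0.25],[[0,0,0.6],0,0.25],[[0,0,0.45],0,0.25],[[0,0,0.03],0,0.25],[[0,0,0],0,0.78],[[0,0,0],0,0.78],[[0,0,0],0,0.78],[[0,0,0],0,0.78],[[0,0,0],0,0.78]]'; python3 where.py
```

```text
t: 23.55
eef_pos: [452.2, 127.6, 68.2]
tcp_rot: [-3.141, 0.0, 1.736]
ft_force: [-3.3, -1.0, 8.4]
opening: 0.118
grip_force: 30.0
t 23.55 TCP case [-108.97    0.6    68.17] F case [-3.43 -0.42  8.44] yaw 1.7363580458713608 j [ 0.13  0.5   2.08 -0.    0.56 -0.03]
lean if touching -1.5707963267948966 tipz 70.5 Ftan 8.438993557532203 F 9.119884456055964
```

```bash
python3 -m inch '[[[0,0.008,-0.058],0,0.78],[[0,0.008,-0.058],0,0.78],[[0,0.008,-0.058],0,0.78],[[0,0.008,-0.058],0,0.78],[[0,0.008,-0.058],0,0.78],[[0,0.013,-0.057],0,0.78],[[0,0.013,-0.057],0,0.78],[[0,0.013,-0.057],0,0.78],[[0,0.013,-0.057],0,0.78],[[0,0.013,-0.057],0,0.78]]'; python3 where.py
```

```text
t: 24.8
eef_pos: [458.1, 128.6, 102.2]
tcp_rot: [-3.14, 0.0, 1.736]
ft_force: [-5.0, -2.0, -3.4]
opening: 0.12
grip_force: 30.0
t 24.8 TCP case [-103.02    0.59  102.17] F case [-5.28 -1.14 -3.39] yaw 1.7363802363935052 j [ 0.13  0.45  2.03 -0.    0.66 -0.03]
lean if touching -1.5707963267948966 tipz 70.5 Ftan -3.3895655796717707 F 6.378315562596802
```

```bash
python3 -m inch '[[[0,0.018,-0.055],0,0.78],[[0,0.018,-0.055],0,0.78],[[0,0.018,-0.055],0,0.78],[[0,0.018,-0.055],0,0.78],[[0,0.018,-0.055],0,0.78],[[0,0.024,-0.054],0,0.78],[[0,0.024,-0.054],0,0.78],[[0,0.024,-0.054],0,0.78],[[0,0.024,-0.054],0,0.78],[[0,0.024,-0.054],0,0.78]]'; python3 where.py
```

```text
t: 26.05
eef_pos: [470.1, 130.5, 134.8]
tcp_rot: [-3.139, 0.0, 1.736]
ft_force: [-8.7, -2.2, -0.6]
opening: 0.115
grip_force: 30.0
t 26.05 TCP case [-90.91   0.57 134.83] F case [-8.92 -0.74 -0.56] yaw 1.7364188410154102 j [ 0.14  0.41  1.98 -0.    0.76 -0.03]
lean if touching -1.5707963267948966 tipz 70.5 Ftan -0.5609528364339196 F 8.968942445849454
```

```bash
cat > lidang.py <<'E'
from h import *
import sys
v=np.load("v.npy"); c,s=np.cos(v[2]),np.sin(v[2])
W=lambda q:np.array([v[0]+c*q[0]-s*q[1],v[1]+s*q[0]+c*q[1],q[2]])
def lidpt(q,y,lx,lz):  # local offset from hinge at shut
    return W((70+lx*np.cos(q)+lz*np.sin(q),y,70.5-lx*np.sin(q)+lz*np.cos(q)))
C=eyes.read_camera("scene"); I=C["pixels"][:,:,::-1].copy(); k=4; r0,c0,h,w=130,250,140,190
a=cv2.resize(I[r0:r0+h,c0:c0+w],None,fx=k,fy=k,interpolation=cv2.INTER_CUBIC)
for i,q in enumerate(map(float,sys.argv[2:])):
    P=[proj(C,lidpt(q,*u)) for u in [(130,0,29.5),(130,-140,29.5),(-130,-140,29.5),(-130,0,29.5)]]
    P=np.array([[(p[1]-c0+.5)*k,(p[0]-r0+.5)*k] for p in P],int)
    cv2.polylines(a,[P],True,[(0,0,255),(0,255,0),(255,0,0)][i],1)
cv2.imwrite("pics/%s.png"%sys.argv[1],a)
E
python3 lidang.py f 0.3 0.38
```

```text
(no output)
```

View pics/f.png

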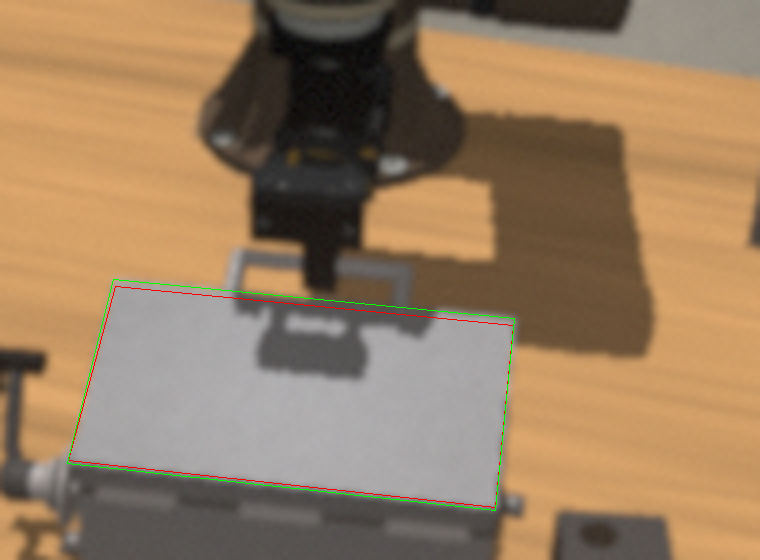

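The green outline (0.38 rad) matches the lid, so the grip has not slipped. I'll carry on with slightly less inward shift.

```bash
python3 -m inch '[[[0,0.026,-0.05],0,0.78],[[0,0.026,-0.05],0,0.78],[[0,0.026,-0.05],0,0.78],[[0,0.026,-0.05],0,0.78],[[0,0.026,-0.05],0,0.78],[[0,0.031,-0.047],0,0.78],[[0,0.031,-0.047],0,0.78],[[0,0.031,-0.047],0,0.78],[[0,0.031,-0.047],0,0.78],[[0,0.031,-0.047],0,0.78]]'; python3 where.py
```

```text
t: 27.35
eef_pos: [487.3, 133.4, 164.1]
tcp_rot: [-3.14, 0.0, 1.736]
ft_force: [-5.8, -3.2, -0.1]
opening: 0.118
grip_force: 30.0
t 27.35 TCP case [-73.44   0.48 164.1 ] F case [-6.24 -2.18 -0.12] yaw 1.736412254788652 j [ 0.14  0.39  1.91 -0.    0.85 -0.03]
lean if touching -1.5707963267948966 tipz 70.5 Ftan -0.11662590089401953 F 6.606483326681638
```

```bash
python3 -m inch '[[[0,0.036,-0.045],0,0.78],[[0,0.036,-0.045],0,0.78],[[0,0.036,-0.045],0,0.78],[[0,0.036,-0.045],0,0.78],[[0,0.036,-0.045],0,0.78],[[0,0.041,-0.042],0,0.78],[[0,0.041,-0.042],0,0.78],[[0,0.041,-0.042],0,0.78],[[0,0.042,-0.042],0,0.78],[[0,0.042,-0.042],0,0.78]]'; python3 where.py
python3 -m inch '[[[0,-0.006,0.006],0,0.78],[[0,-0.006,0.006],0,0.78],[[0,-0.006,0.006],0,0.78],[[0,-0.006,0.006],0,0.78],[[0,-0.006,0.006],0,0.78],[[0,-0.006,0.006],0,0.78],[[0,-0.006,0.006],0,0.78],[[0,-0.006,0.006],0,0.78],[[0,-0.006,0.006],0,0.78],[[0,-0.006,0.006],0,0.78]]'; python3 where.py
```

```text
t: 28.6
eef_pos: [510.2, 137.2, 190.5]
tcp_rot: [-3.14, 0.0, 1.736]
ft_force: [-7.4, -3.7, 3.4]
opening: 0.119
grip_force: 30.0
t 28.6 TCP case [-50.21   0.44 190.47] F case [-7.96 -2.45  3.42] yaw 1.7364477211929155 j [ 0.14  0.38  1.82 -0.    0.94 -0.03]
lean if touching -1.5707963267948966 tipz 70.5 Ftan 3.4160917769636394 F 8.998802819323256
t: 29.85
eef_pos: [507.0, 136.6, 187.4]
tcp_rot: [-3.142, 0.0, 1.736]
ft_force: [-7.9, -3.1, 8.0]
opening: 0.117
grip_force: 30.0
t 29.85 TCP case [-53.44   0.42 187.43] F case [-8.33 -1.74  7.98] yaw 1.7364198811910319 j [ 0.14  0.38  1.83 -0.    0.92 -0.03]
lean if touching -1.5707963267948966 tipz 70.5 Ftan 7.976649834055237 F 11.663946472553208
```

```bash
python3 lidang.py g 0.68 0.74 0.8; python3 -c "
from h import *
s=env.state();print(s['t'],s['ft_force'],s['moment'],s['tau'])"
```

```text
29.9 [-8.28411351 -3.74139747  8.19646521] [-0.65297262  1.37446047 -0.00319782] [ 5.72485942e-01 -4.63820207e+01 -2.51249635e+01  5.05169816e-01
 -2.27449827e+00 -2.83441285e-02]
```

View pics/g.png

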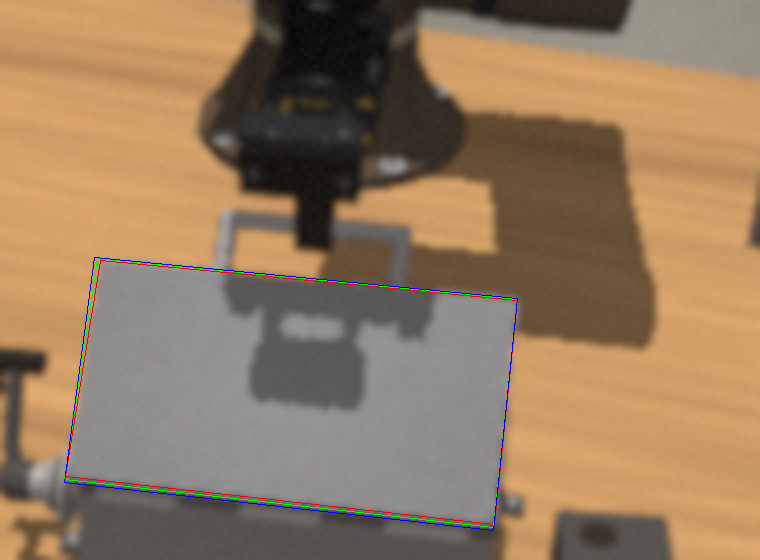

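The lid outline fits at about 0.75 rad and the lever has not moved. I'll relieve the radial preload, then lower a little further to test whether the clamp holds the lid.

```bash
python3 -m inch '[[[0,-0.011,-0.012],0,0.78],[[0,-0.011,-0.012],0,0.78],[[0,-0.012,0.011],0,0.78],[[0,-0.012,0.011],0,0.78],[[0,-0.012,0.011],0,0.78],[[0,-0.012,0.011],0,0.78],[[0,-0.012,0.011],0,0.78],[[0,-0.012,0.011],0,0.78],[[0,-0.012,0.011],0,0.78],[[0,-0.012,0.011],0,0.78]]'; python3 where.py
python3 -m inch '[[[0,0.012,-0.013],0,0.78],[[0,0.013,-0.013],0,0.78],[[0,0.013,-0.013],0,0.78],[[0,0.013,-0.013],0,0.78],[[0,0.013,-0.013],0,0.78],[[0,0.013,-0.013],0,0.78],[[0,0.013,-0.013],0,0.78],[[0,0.014,-0.013],0,0.78],[[0,0.014,-0.013],0,0.78],[[0,0.014,-0.013],0,0.78]]'; python3 where.py
```

```text
t: 31.15
eef_pos: [502.4, 135.8, 183.1]
tcp_rot: [3.137, 0.0, 1.736]
ft_force: [7.3, 0.3, -5.7]
opening: 0.123
grip_force: 30.0
t 31.15 TCP case [-58.1    0.44 183.09] F case [ 7.24 -0.88 -5.71] yaw 1.736130764829217 j [ 0.14  0.38  1.85 -0.    0.9  -0.03]
lean if touching -1.5707963267948966 tipz 70.5 Ftan -5.713367055512926 F 9.268368437548133
t: 32.4
eef_pos: [509.2, 137.0, 189.8]
tcp_rot: [3.14, 0.0, 1.736]
ft_force: [7.1, -0.4, -12.7]
opening: 0.117
grip_force: 30.0
t 32.4 TCP case [-51.21   0.43 189.79] F case [  6.98  -1.6  -12.67] yaw 1.7361483841159677 j [ 0.14  0.38  1.83 -0.    0.93 -0.03]
lean if touching -1.5707963267948966 tipz 70.5 Ftan -12.671810302411194 F 14.555447180937573
```

```bash
cat > tq.py <<'E'
from h import *
np.set_printoptions(precision=2,suppress=True)
a=np.load("v.npy")[2]; R=np.array([[np.cos(a),np.sin(a),0],[-np.sin(a),np.cos(a),0],[0,0,1]])
s=env.state(); F=R@s["ft_force"]; M=R@s["moment"]; v=np.load("v.npy"); p=R@(s["eef_pos"]-[v[0],v[1],0])
print("t",s["t"],"p",p,"F",F,"M",M,"rot",s["tcp_rot"])
for h in (.17,.2):
    r=(p+[0,0,17.3+1000*h]-[70,p[1],70.5])/1000   # sensor relative to hinge
    print(h,"pad torque",M[1]+h*F[0],"lid torque/0.1786 (N, + = tool pushed up by lid)",-(-1)*(np.cross(r,F)[1]+M[1])/.1786)
E
python3 tq.py
```

```text
t 32.4 p [-51.21   0.43 189.79] F [  6.98  -1.6  -12.67] M [-0.34 -1.1  -0.04] rot [3.14 0.   1.74]
0.17 pad torque 0.08538317017740771 lid torque/0.1786 (N, + = tool pushed up by lid) -2.7828400759903853
0.2 pad torque 0.2948166002531183 lid torque/0.1786 (N, + = tool pushed up by lid) -1.6102004899001792
```

```bash
cat > avg.py <<'E'
from h import *
np.set_printoptions(precision=2,suppress=True)
v=np.load("v.npy"); a=v[2]; R=np.array([[np.cos(a),np.sin(a),0],[-np.sin(a),np.cos(a),0],[0,0,1]])
L=[]
for i in range(8):
    s=env.state(); L.append(np.r_[R@s["ft_force"],R@s["moment"],R@(s["eef_pos"]-[v[0],v[1],0])]); eyes.read_camera("top")
L=np.array(L); m=L.mean(0); ph=np.arctan2(m[8]+17.3-70.5,70-m[6]-1)
T=L[:,0]*np.sin(ph)+L[:,2]*np.cos(ph)
print("t",s["t"],m,"phi",ph,"q",ph-.084,"Ftan",T.mean(),T.std()/8**.5,"Frad",-m[0]*np.cos(ph)+m[2]*np.sin(ph)); print(T)
E
python3 -m inch '[[[0,0.007,0.008],0,0.78],[[0,0.007,0.008],0,0.78],[[0,-0.012,0.011],0,0.78],[[0,-0.012,0.011],0,0.78],[[0,-0.012,0.011],0,0.78],[[0,-0.012,0.011],0,0.78],[[0,-0.012,0.011],0,0.78],[[0,-0.012,0.012],0,0.78],[[0,-0.012,0.012],0,0.78],[[0,-0.012,0.012],0,0.78]]'; python3 avg.py
```

```text
t: 33.65
eef_pos: [503.5, 136.1, 184.1]
tcp_rot: [3.141, 0.0, 1.736]
ft_force: [-0.3, -5.3, 3.3]
opening: 0.118
grip_force: 30.0
t 34.0 [ -1.46  -4.78   3.06  -0.89  -0.01  -0.02 -57.05   0.51 184.04] phi 0.8040428835434271 q 0.7200428835434272 Ftan 1.0758871735659057 0.22872512970205705 Frad 3.2147588421696938
[1.46 0.62 0.02 1.04 0.52 1.02 1.91 2.01]
```

The lid resists only about 4 N going up and barely holds going down, which is weaker than a nipped clamp should feel. There is time left, so I'll lower it under control, re-tighten the lever and lift again. First I'll work out the arc.

```bash
cat > arc.py <<'E'
import numpy as np
from scipy.optimize import least_squares
P=np.array([[-57.2,184.3],[-91.4,135.3],[-109.3,68.2]])
f=lambda c:np.hypot(P[:,0]-c[0],P[:,1]-c[1])-178.6
c=least_squares(f,[69,53.2]).x; print("centre",c,f(c))
ph=np.arctan2(P[:,1]-c[1],c[0]-P[:,0]); print(ph)
def rows(a,b,n):
    t=np.linspace(a,b,n+1); X=np.c_[c[0]-178.6*np.cos(t),c[1]+178.6*np.sin(t)]; d=np.diff(X,axis=0)/60
    for u in d: print("[[0,%.3f,%.3f],0,0.78]"%(u[0],-u[1]),end=",")
    print()
rows(ph[0],ph[2],20)
E
python3 arc.py
```

```text
centre [69.1586463  57.81782992] [ 0.18547716 -0.32334538  0.16039241]
[0.78588671 0.44961362 0.05811139]
[[0,-0.075,0.078],0,0.78],[[0,-0.072,0.081],0,0.78],[[0,-0.069,0.083],0,0.78],[[0,-0.066,0.086],0,0.78],[[0,-0.063,0.088],0,0.78],[[0,-0.060,0.090],0,0.78],[[0,-0.057,0.092],0,0.78],[[0,-0.053,0.094],0,0.78],[[0,-0.050,0.096],0,0.78],[[0,-0.046,0.098],0,0.78],[[0,-0.043,0.100],0,0.78],[[0,-0.039,0.101],0,0.78],[[0,-0.035,0.102],0,0.78],[[0,-0.031,0.104],0,0.78],[[0,-0.028,0.105],0,0.78],[[0,-0.024,0.106],0,0.78],[[0,-0.020,0.106],0,0.78],[[0,-0.016,0.107],0,0.78],[[0,-0.012,0.108],0,0.78],[[0,-0.008,0.108],0,0.78],
```

```bash
python3 -m inch '[[[0,-0.075,0.078],0,0.78],[[0,-0.072,0.081],0,0.78],[[0,-0.069,0.083],0,0.78],[[0,-0.066,0.086],0,0.78],[[0,-0.063,0.088],0,0.78],[[0,-0.06,0.09],0,0.78],[[0,-0.057,0.092],0,0.78],[[0,-0.053,0.094],0,0.78],[[0,-0.05,0.096],0,0.78],[[0,-0.046,0.098],0,0.78]]'; python3 tq.py
```

```text
t: 35.3
eef_pos: [467.0, 130.3, 130.4]
tcp_rot: [-3.141, -0.0, 1.736]
ft_force: [1.5, 3.1, 1.0]
opening: 0.114
grip_force: 30.0
t 35.3 p [-94.01   0.83 130.39] F [1.97 2.81 1.04] M [ 0.42 -0.71 -0.05] rot [-3.14 -0.    1.74]
0.17 pad torque -0.37619759698053434 lid torque/0.1786 (N, + = tool pushed up by lid) -0.2973292697494068
0.2 pad torque -0.31699011244313546 lid torque/0.1786 (N, + = tool pushed up by lid) 0.03417960224050785
```

```bash
python3 -m inch '[[[0,-0.043,0.1],0,0.78],[[0,-0.039,0.101],0,0.78],[[0,-0.035,0.102],0,0.78],[[0,-0.031,0.104],0,0.78],[[0,-0.028,0.105],0,0.78],[[0,-0.024,0.106],0,0.78],[[0,-0.02,0.106],0,0.78],[[0,-0.016,0.107],0,0.78],[[0,-0.012,0.104],0,0.78],[[0,-0.008,0.085],0,0.78]]'; python3 tq.py
```

```text
t: 36.55
eef_pos: [452.3, 127.5, 70.2]
tcp_rot: [3.141, 0.0, 1.737]
ft_force: [-5.8, -0.8, 45.3]
opening: 0.117
grip_force: 30.0
t 36.55 p [-108.94    0.54   70.17] F [-5.86  0.12 45.27] M [ 0.07  1.09 -0.  ] rot [3.14 0.   1.74]
0.17 pad torque 0.09188393408931472 lid torque/0.1786 (N, + = tool pushed up by lid) 45.314394597807684
0.2 pad torque -0.0839325726358271 lid torque/0.1786 (N, + = tool pushed up by lid) 44.3299796665359
```

```bash
python3 -m inch '[[[0,0,-0.05],0,0.25],[[0,0,0],0,0.25],[[0,0,-0.7],0,0.25],[[0,0,-0.9],0,0.25],[[0,0,-0.8],0,1],[[-0.59,0.57,0],0,1],[[-0.59,0.57,0],0,1],[[-0.59,0.57,0],0,1],[[-0.59,0.57,0],0,1],[[-0.59,0.57,0],0,1]]'; python3 where.py
```

```text
t: 37.8
eef_pos: [650.8, -20.2, 216.0]
tcp_rot: [-3.14, -0.0, 1.736]
ft_force: [1.2, -0.2, -0.5]
opening: 0.002
grip_force: 0.0
t 37.8 TCP case [  62.34 -178.    215.98] F case [ 1.15 -0.43 -0.52] yaw 1.7360052365085397 j [-0.13  0.53  1.49 -0.    1.13 -0.3 ]
lean if touching -0.32538951878609956 tipz 140.61694455395917 Ftan 0.9245800123497101 F 1.3361072062004282
```

```bash
python3 -m inch '[[[0.03,0,0.67],0,1],[[0,0,0.66],0,1],[[0,-0.25,0],0,1],[[0,-0.02,0.018],0,1],[[0,-0.02,0.018],0,1],[[0,-0.02,0.018],0,1],[[0,-0.02,0.018],0,1],[[0,-0.02,0.018],0,1],[[0,-0.02,0.018],0,1],[[0,-0.01,0.009],0,1]]' >/dev/null; python3 where.py
```

```text
t 39.05 TCP case [  38.87 -174.73  129.7 ] F case [-0.43 -0.26 -0.49] yaw 1.7362667359278192 j [-0.14  0.59  1.64 -0.    0.92 -0.3 ]
lean if touching -0.69049931797782 tipz 127.54867824624776 Ftan -0.6423230775798624 F 0.7023034506963968
```

Next, a slow 4 mm along the tangent.

```bash
python3 -m inch '[[[0,-0.006,0.004],0,1],[[0,-0.006,0.004],0,1],[[0,-0.006,0.004],0,1],[[0,-0.006,0.004],0,1],[[0,-0.006,0.004],0,1],[[0,-0.006,0.004],0,1],[[0,-0.006,0.004],0,1],[[0,-0.006,0.004],0,1],[[0,-0.006,0.004],0,1],[[0,-0.006,0.004],0,1]]' >/dev/null; python3 where.py
```

```text
t 40.3 TCP case [  36.4  -174.86  127.9 ] F case [6.23 0.6  2.95] yaw 1.736191612522157 j [-0.14  0.58  1.65  0.    0.91 -0.31]
lean if touching -0.7346332830216347 tipz 125.41366982161884 Ftan 6.602073484084705 F 6.92002212503835
```

```bash
python3 -m inch '[[[0,-0.004,0.003],0,1],[[0,-0.004,0.003],0,1],[[0,-0.004,0.003],0,1],[[0,-0.004,0.003],0,1],[[0,-0.004,0.003],0,1],[[0,-0.004,0.003],0,1],[[0,-0.004,0.003],0,1],[[0,-0.004,0.003],0,1],[[0,-0.004,0.003],0,1],[[0,-0.004,0.003],0,1]]' >/dev/null; python3 where.py
```

```text
t 41.55 TCP case [  35.36 -175.13  126.98] F case [10.22 -0.26  5.86] yaw 1.7360312824736521 j [-0.14  0.58  1.66  0.    0.9  -0.31]
lean if touching -0.753662803037071 tipz 124.45985707176376 Ftan 11.462330375942361 F 11.783229218553174
```

```bash
python3 -m inch '[[[0,-0.003,0.002],0,1],[[0,-0.003,0.002],0,1],[[0,-0.003,0.002],0,1],[[0,-0.003,0.002],0,1],[[0,-0.003,0.002],0,1],[[0,-0.003,0.002],0,1],[[0,-0.003,0.002],0,1],[[0,-0.003,0.002],0,1],[[0,-0.003,0.002],0,1],[[0,-0.003,0.002],0,1]]' >/dev/null; python3 where.py
```

```text
t 42.8 TCP case [  33.89 -175.09  125.93] F case [11.67  1.24  6.32] yaw 1.7360930856986707 j [-0.14  0.58  1.66  0.    0.89 -0.31]
lean if touching -0.7813408202269367 tipz 123.03777467086667 Ftan 12.733505501047858 F 13.326950450733976
```

```bash
python3 -m inch '[[[0,-0.002,0.002],0,1],[[0,-0.002,0.002],0,1],[[0,-0.002,0.002],0,1],[[0,-0.002,0.002],0,1],[[0,-0.002,0.002],0,1],[[0,-0.002,0.002],0,1],[[0,-0.002,0.002],0,1],[[0,-0.002,0.002],0,1],[[0,-0.002,0.002],0,1],[[0,-0.002,0.002],0,1]]' >/dev/null; python3 where.py
```

```text
t 44.05 TCP case [  32.87 -175.21  124.95] F case [11.48  1.04  7.02] yaw 1.7360744429689836 j [-0.14  0.58  1.66  0.    0.89 -0.31]
lean if touching -0.8008871869900205 tipz 122.0091804625315 Ftan 13.031927216588732 F 13.498514867880848
```

```bash
python3 -m inch '[[[0,0.1,-0.06],0,1],[[0,0.15,-0.19],0,1],[[0,0,-0.6],0,1],[[0,0,-0.6],0,1],[[0.732,-0.652,0],0,0.25],[[0.732,-0.652,0],0,0.25],[[0.732,-0.652,0],0,0.25],[[0.732,-0.652,0],0,0.25],[[0,0,0.3],0,0.25],[[0,0,0.5],0,0.25]]'; python3 where.py
```

```text
t: 45.3
eef_pos: [450.1, 128.4, 163.0]
tcp_rot: [3.139, 0.0, 1.738]
ft_force: [0.1, -0.4, 0.3]
opening: 0.374
grip_force: 0.0
t 45.3 TCP case [-110.98    1.73  162.97] F case [ 0.08 -0.42  0.28] yaw 1.7377062765317166 j [ 0.14  0.34  1.99 -0.    0.81 -0.03]
lean if touching -1.5707963267948966 tipz 70.5 Ftan 0.28165289787024206 F 0.5080627545190312
```

```bash
python3 -m inch '[[[0,0.025,0.55],0,0.25],[[0,0,0.6],0,0.25],[[0,0,0.4],0,0.25],[[0,0,0.025],0,0.25],[[0,0,0],0,0.78],[[0,0,0],0,0.78],[[0,0,0],0,0.78],[[0,0,0],0,0.78],[[0,0.004,-0.03],0,0.78],[[0,0.008,-0.058],0,0.78]]'; python3 where.py
```

```text
t: 46.55
eef_pos: [452.6, 128.1, 73.0]
tcp_rot: [3.141, 0.0, 1.736]
ft_force: [4.7, 1.7, -4.4]
opening: 0.121
grip_force: 30.0
t 46.55 TCP case [-108.56    1.06   73.01] F case [ 4.94  0.9  -4.38] yaw 1.7361580573498216 j [ 0.14  0.49  2.07 -0.    0.57 -0.03]
lean if touching -1.5707963267948966 tipz 70.5 Ftan -4.380373749461981 F 6.662093267227236
```

```bash
python3 -m inch '[[[0,0.011,-0.076],0,0.78],[[0,0.011,-0.076],0,0.78],[[0,0.011,-0.076],0,0.78],[[0,0.011,-0.076],0,0.78],[[0,0.011,-0.076],0,0.78],[[0,0.021,-0.074],0,0.78],[[0,0.021,-0.074],0,0.78],[[0,0.021,-0.074],0,0.78],[[0,0.021,-0.074],0,0.78],[[0,0.021,-0.074],0,0.78]]'; python3 tq.py
python3 -m inch '[[[0,0.03,-0.071],0,0.78],[[0,0.03,-0.071],0,0.78],[[0,0.03,-0.071],0,0.78],[[0,0.03,-0.071],0,0.78],[[0,0.03,-0.071],0,0.78],[[0,0.039,-0.066],0,0.78],[[0,0.039,-0.066],0,0.78],[[0,0.039,-0.066],0,0.78],[[0,0.039,-0.066],0,0.78],[[0,0.039,-0.066],0,0.78]]'; python3 tq.py
```

```text
t: 47.8
eef_pos: [462.8, 129.7, 117.9]
tcp_rot: [3.139, 0.0, 1.736]
ft_force: [11.0, 2.6, -10.3]
opening: 0.117
grip_force: 30.0
t 47.8 p [-98.2    0.98 117.88] F [ 11.26   0.79 -10.28] M [-0.03 -1.82 -0.1 ] rot [3.14 0.   1.74]
0.17 pad torque 0.0941411356111792 lid torque/0.1786 (N, + = tool pushed up by lid) -5.079693885974738
0.2 pad torque 0.43184154505876293 lid torque/0.1786 (N, + = tool pushed up by lid) -3.1888741242301477
t: 49.05
eef_pos: [483.0, 133.1, 158.4]
tcp_rot: [3.14, 0.0, 1.736]
ft_force: [12.4, 1.7, -15.4]
opening: 0.119
grip_force: 30.0
t 49.05 p [-77.75   0.93 158.41] F [ 12.53  -0.34 -15.44] M [-0.1  -2.21 -0.04] rot [3.14 0.   1.74]
0.17 pad torque -0.07754315434865244 lid torque/0.1786 (N, + = tool pushed up by lid) -5.827325529813107
0.2 pad torque 0.29829284266099254 lid torque/0.1786 (N, + = tool pushed up by lid) -3.722980641741187
```

```bash
python3 -m inch '[[[0,0.05,-0.059],0,0.78],[[0,0.05,-0.059],0,0.78],[[0,0.05,-0.059],0,0.78],[[0,0.05,-0.059],0,0.78],[[0,0.05,-0.059],0,0.78],[[0,0.056,-0.052],0,0.78],[[0,0.056,-0.052],0,0.78],[[0,0.056,-0.052],0,0.78],[[0,0.056,-0.052],0,0.78],[[0,0.056,-0.052],0,0.78]]'; python3 avg.py; python3 lidang.py k 0.72 0.79 0.86
```

```text
t: 50.3
eef_pos: [512.3, 138.0, 192.8]
tcp_rot: [-3.139, 0.0, 1.736]
ft_force: [-3.8, -4.4, -1.8]
opening: 0.114
grip_force: 30.0
t 50.65 [ -5.27  -3.16  -0.35  -0.64   1.05  -0.02 -47.77   0.92 192.9 ] phi 0.8745676933407203 q 0.7905676933407203 Ftan -4.2660869696667865 0.18237481462425742 Frad 3.1087107445446414
[-4.61 -4.73 -3.98 -4.11 -4.36 -3.1  -4.79 -4.45]
```

View pics/k.png

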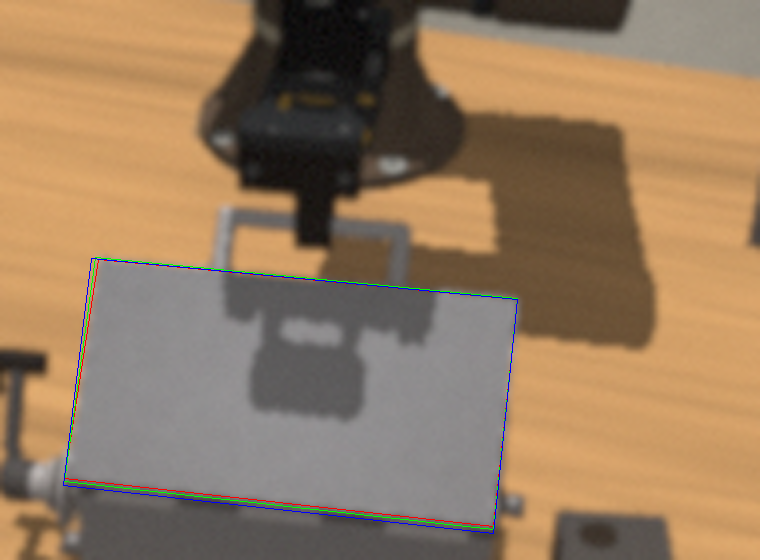

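The lid is at about 0.79 rad. A short downward test before letting go.

```bash
python3 -m inch '[[[0,-0.003,0.003],0,0.78],[[0,-0.003,0.003],0,0.78],[[0,-0.003,0.003],0,0.78],[[0,-0.003,0.003],0,0.78],[[0,-0.003,0.003],0,0.78],[[0,-0.003,0.003],0,0.78],[[0,-0.003,0.003],0,0.78],[[0,-0.003,0.003],0,0.78],[[0,-0.003,0.003],0,0.78],[[0,-0.003,0.003],0,0.78]]' >/dev/null; sed -i 's/range(8)/range(4)/;s/8\*\*/4**/' avg.py; python3 avg.py
```

```text
t 52.15 [ -6.08  -3.59   2.66  -0.65   1.06  -0.05 -49.52   0.93 191.32] phi 0.861610000253906 q 0.777610000253906 Ftan -2.8784248028533237 0.13567336850728248 Frad 5.9754029499948995
[-3.11 -2.46 -2.81 -3.13]
```

Raising it took about 7–9 N this time, which is in the nipped range. Letting go and backing off straight up.

```bash
python3 -m inch '[[[0,0,0],0,0.35],[[0,0,0],0,0.35],[[0,0,0],0,0.35],[[0,0,0],0,0.35],[[0,0,-0.2],0,0.35],[[0,0,-0.4],0,0.35],[[0,0,-0.6],0,0.35],[[0,0,-0.6],0,0.35],[[0,-0.5,-0.2],0,0.35],[[0,-0.4,0],0,0.35]]'; python3 lidang.py m 0.72 0.78 0.84
```

```text
t: 53.45
eef_pos: [457.6, 129.0, 312.3]
tcp_rot: [3.139, 0.0, 1.736]
ft_force: [0.4, 0.3, -0.3]
opening: 0.323
grip_force: 0.0
```

View pics/m.png

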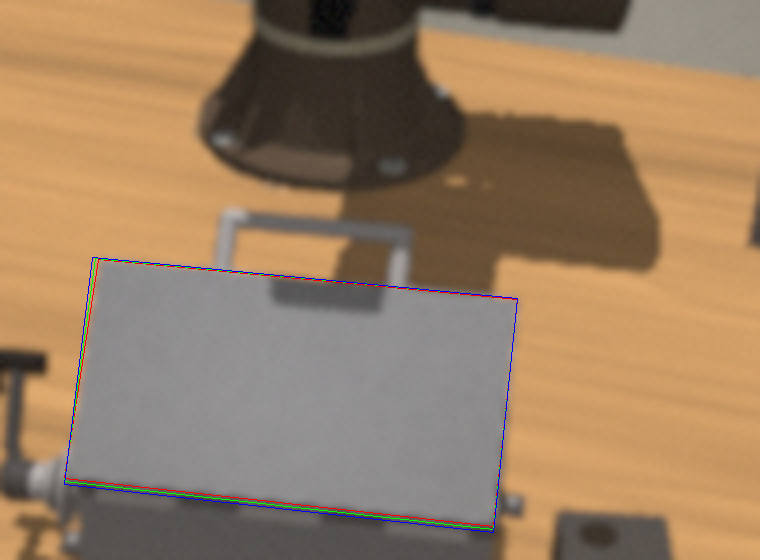

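The lid stands at about 0.78 rad with the hand clear. Waiting out the two seconds.

```bash
Z='' ; python3 -c "
from h import *
np.save('b4',eyes.read_camera('scene')['pixels'])"
python3 -m inch '[[[0,0,0],0,0.35],[[0,0,0],0,0.35],[[0,0,0],0,0.35],[[0,0,0],0,0.35],[[0,0,0],0,0.35],[[0,0,0],0,0.35],[[0,0,0],0,0.35],[[0,0,0],0,0.35],[[0,0,0],0,0.35],[[0,0,0],0,0.35]]' >/dev/null
python3 -m inch '[[[0,0,0],0,0.35],[[0,0,0],0,0.35],[[0,0,0],0,0.35],[[0,0,0],0,0.35],[[0,0,0],0,0.35],[[0,0,0],0,0.35],[[0,0,0],0,0.35],[[0,0,0],0,0.35],[[0,0,0],0,0.35],[[0,0,0],0,0.35]]' | head -1
python3 -c "
from h import *
d=np.abs(eyes.read_camera('scene')['pixels'].astype(int)-np.load('b4.npy'))[175:270,260:385].max(2); m=d.max(); print(m,(d>25).sum())
if (d>25).sum()<60: print(env.job_done())"
```

```text
t: 56.05
61 90
```

```bash
python3 -c "
from h import *
a=np.load('b4.npy').astype(float);p=eyes.read_camera('scene');b=p['pixels'].astype(float)
d=np.abs(a-b).max(2)>25
print('lid',d[175:270,260:385].sum(),'bench',d[300:395,260:385].sum(),'floor',d[400:,300:425].sum())
g=lambda x:cv2.GaussianBlur(x[175:270,260:385].mean(2).astype(np.float32),(0,0),1)
print('shift',cv2.phaseCorrelate(g(a),g(b)))
D=np.abs(g(a)-g(b)); print(D.max(),np.unravel_index(D.argmax(),D.shape))
"
```

```text
lid 90 bench 0 floor 0
shift ((0.42716149916093826, 0.09506884300871121), 0.9710245653788249)
30.73301 (np.int64(16), np.int64(90))
```

```bash
python3 -c "
from h import *
np.save('b5',eyes.read_camera('scene')['pixels'])"
python3 -m inch '[[[0,0,0],0,0.35],[[0,0,0],0,0.35],[[0,0,0],0,0.35],[[0,0,0],0,0.35],[[0,0,0],0,0.35],[[0,0,0],0,0.35],[[0,0,0],0,0.35],[[0,0,0],0,0.35],[[0,0,0],0,0.35],[[0,0,0],0,0.35]]' | head -1
python3 -c "
from h import *
a=np.load('b4.npy').astype(float);c=np.load('b5.npy').astype(float);b=eyes.read_camera('scene')['pixels'].astype(float)
d=np.abs(c-b).max(2)>25; print('still',d[175:270,260:385].sum())
e=np.abs(a-b).max(2)>25; r,k=np.where(e[175:270,260:385]); print('b4 diff rows',r.min()+175,r.max()+175,'cols',k.min()+260,k.max()+260, 'in lid top', e[205:250,275:370].sum())
if d[175:270,260:385].sum()<5: print(env.job_done())"
```

```text
t: 57.45
still 0
b4 diff rows 175 207 cols 318 384 in lid top 47
the job is handed in; nothing more can be done
None
```

The clamp lever is tightened to about 13 N, after a first try at about 12–13 N left the lid only barely held. The lid is left standing at about 0.78 rad (45°), and it showed no change between two pictures 1.3 s apart, the second about 4 s after I let go. The job was handed in at 57.5 s; on that first try, lowering the lid again, the gripped handle pressed it shut with about 45 N for a moment.

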